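# Cap the side port of a microscope photo tube

### The job

Roll the microscope's photo tube over on the bench until its side port points straight up, then press the small snap cap onto the port until it clicks, and keep pressing after the click so that it is fully home on its seat. Finish while still holding the cap firmly down on the port, neither letting go nor lifting; leave the other things on the bench where they are.

Things in the scene. Friction and masses are not known exactly. Their poses are not given: they have to be found in the camera images.
- tube: loose aluminium microscope photo tube, 0.6 kg, lying on the bench: a round barrel, radius 30 mm, 132 mm long over its black ends. Origin: mid-length on its axis; y runs along the axis. A side port sticks out squarely at mid-length. At the start it rests on a lengthwise flat with the port leaning 55 degrees from vertical, roughly towards the robot
- rest_flat (a point): middle of the flat directly opposite the port, 28.8 mm from the axis. Both flats span 16 degrees either side of their middles (16.5 mm wide) and lie 55 degrees apart. Rolled by 55 degrees, port swinging up and over, the barrel advances 29 mm and settles on this flat, port up. One way: pinch the post lightly from above, fingers closing along the barrel's axis, and carry it round
- stud: the side port, one piece with the tube: steel collar, radius 15 mm, rising 7 mm from the barrel, its outer face the seat; on it a post of radius 8.6 mm, 15.5 mm tall, tapering above 10.5 mm to radius 5.5 mm. Origin: centre of the seat, 37 mm from the barrel's axis; z points outward along the post
- balls (a point): centre of the ring of four sprung steel balls in the post, 8.4 mm above the seat: radius 5 mm, at 45 degrees to the barrel's axis, standing out to 12.2 mm from the post's axis; they give way inward under the cap's lip
- cap: the snap cap that fits: grey ribbed plastic, outer diameter 32 mm, 26 mm tall, closed on top, standing mouth down on the bench, 25 g. Origin: centre of its mouth (underside); z points up through its closed top
- cap_lip (a point): on the cap's axis, 3 mm above the mouth, at the top of its inner lip (3 mm tall, 20 mm bore; above it the bore is 26 mm wide up to 21 mm). Pushed onto the port, the lip meets the balls with the mouth 12.5 mm above the seat; the push peaks at about 9 N near 10 mm, falls away as the lip clicks past the balls below 6 mm, and the mouth lands on the seat at 0
- big_cap: bystander: a wider plastic snap cap of the same make, outer diameter 50 mm, 20 mm tall, too wide for the port; stands mouth down. Origin: centre of its mouth
- eyepiece: bystander: dark eyepiece, diameter 29 mm below and 42 mm above, 46 mm tall, standing upright. Origin: centre of its underside
- petri_dish: bystander: empty glass dish, diameter 64 mm, 14 mm tall. Origin: centre of its underside
- screwdriver: bystander: screwdriver about 170 mm long, lying on the bench
- drink: bystander: drink bottle, diameter 62 mm, 200 mm tall. Origin: centre of its underside
- slide_box: bystander: open wooden slide box 110 x 85 x 35 mm. Origin: centre of its underside
- brush: bystander: cleaning brush about 160 mm long, lying on the bench
Mind the look-alikes: they are no part of the job. Of the things shaped like the tube, the aluminium one is meant.

How it is judged (in metres and radians):
On the way, in this order (a step that is already met when the one before it is completed fails the run):
1. the tube lies on the bench with its side port straight up and the cap not yet on it (angle between stud's own z axis and vertical below 0.1 rad and height (world z) of tube below 0.034 m and distance between cap and stud above 0.03 m), for 0.2 s.
2. the cap has clicked on and its mouth is on the seat (z of cap in the frame of stud between -0.003 and 0.0018 m and horizontal distance between cap and stud below 0.003 m and angle between the z axis of cap and the z axis of stud, either way round below 0.12 rad and angle between stud's own z axis and vertical below 0.1 rad), for 0.2 s.
At the end, for the whole second after the job is handed in: The tube lies on the bench at rest with its port within 0.1 rad of straight up; the cap is fully home (mouth pressed to within 1 mm of the seat, centred within 3 mm, square within 0.12 rad), and the robot is still touching it and pressing it onto the port with more than 3 N (z of cap in the frame of stud between -0.003 and 0.001 m and horizontal distance between cap and stud below 0.003 m and angle between the z axis of cap and the z axis of stud, either way round below 0.12 rad and angle between stud's own z axis and vertical below 0.1 rad and height (world z) of tube below 0.034 m and contact force between cap and stud above 3 N and contact force between the fingers and cap above 3 N and linear speed of each of cap, tube below 0.02 m/s); the arm keeps its last pose, push and grip.
It fails at once if a bystander is pushed more than 40 mm or knocked over (distance of any of big_cap, eyepiece, petri_dish, screwdriver, drink, slide_box, brush from where it was at the start of the episode above 0.04 m or angle between any of drink, eyepiece's own z axis and vertical above 0.7 rad).
It also fails if it takes over 72 s, if anything falls off the work surface, if the arm or the gripper's body presses on something with over 40 N, if the wrist force passes 120 N, or if a joint passes its speed limit or range.

### The arm

A 6-joint arm with a two-finger parallel gripper is mounted at the origin on the work surface. World frame = base frame: x ahead of the robot, y to its left, z up, the work surface at z = 0. Lengths are in m, angles in degrees, forces in N, time in s.
With the tool pointing down it reaches from about 0.25 to 0.725 m from the base axis. Payload 9.7 kg.
Tool frame: the origin (TCP) lies midway between the tips of the shut fingers; the grasp point (between the pads) lies bot.hold_point_z behind it (bot.hold_point_z is the distance from the TCP to the grasp point, in m); z points along the fingers, y is the line along which they close (so a half turn about z gives the same grasp; the last joint's range is limited). The gripper opens to 85 mm and grips with 20 to 120 N. Pads are 22 mm wide; open, the fingers measure 114 mm over their backs; the gripper's body (76 mm by 85 mm) begins 54 mm behind the grasp point. The pads swing forward as they close: fully open they stand 13 mm farther back than shut.
Start: joints at [-73.74, 4.979, 10.078, 95.1, 0, 90], TCP at [0.154, -0.528, 0.231] pointing down, gripper open.
Joint ranges: [-179.16, 179.16], [-48.56, 103.87], [-65.8, 70.77], [-126.05, 130.52], [-82.76, 87.17], [-180, 180]. Speed limits (degrees/s): [127.2, 127.2, 147.25, 180, 180, 180].

### API

Orientations are given as [roll, pitch, yaw] about the fixed x, y, z axes, in that order (R = Rz(yaw) Ry(pitch) Rx(roll)).
In Python, from workcell import bot, camera, camera_model, ticket gives the robot as it stands.
- The arm moves only by the tool send_rows, never from a script. Its argument "targets" is text: rows parted by semicolons, each of 5 numbers parted by spaces: the shift along the tool's x, y, z in mm, then the turn about the tool's z in degrees, then the closure in counts, from 0 (fully open) to 255 (shut). A call has 1 to 20 rows; each row is the pose to reach, as a shift and turn from the pose commanded when the call began, along the tool's axes at that moment; what a row does not reach only later rows make up. A row lasts 1/8 s, in which the tool goes at most 62.5 mm and 10.7 degrees, less where a joint would pass 70% of its speed; a pose out of reach is approached as far as the arm can. A call with a gripper value outside its range is refused whole. The fingers move at their own pace and stop on an object; "newtons" is the grip in N (left out, the last holds). Time passes only in rows, so rows that repeat a pose let the fingers close. It gives the time, the measured TCP pose, the force, the opening and the grip force at its end, in the units of the state.
- bot.get_obs(): the state, without advancing time (a new reading comes with each control period).
- camera(name): name is "scene" or "top" or "wrist"; returns the picture (400x640x3 uint8, blue, green, red); there is no depth.
- camera_model(name): a dict with "K" (3x3 intrinsics, pixels), "pose" (4x4, takes a point from camera to world coordinates); the wrist camera has in their place "T_tool_cam" (4x4, takes a point from camera to tool coordinates, whose origin is the TCP and whose axes are the flange's). Camera axes: x right, y down, z forward; pixel columns grow to the right and rows downward; lengths in m; the calibration is good to about 2 mm. A picture is of the moment at which its call begins: read the wrist's pose just before it. camera_model takes no time and is no camera call.
- ticket.job_done(): hands the job in; it is judged then, once.
The state is a dict: "time": time; "q": joint angles; "qd": joint speeds; "joint_efforts": joint torques, N m; "ee_pos": TCP position; "tcp_rot": TCP orientation; "wrist_force": force on the tool from outside, world axes, zero at the start; "torque": the same for the moment, N m; "opening": finger opening in m; "grasp_force": force on a finger pad.
Only numpy, scipy, OpenCV 4.12 (cv2) and the standard library are available. Lean on these libraries where they do the work, as an engineer would, in place of code of your own. Each camera call takes 0.05 s, during which the arm holds its last target. There are 200 camera calls.

## Working session

There is one attempt and no reset: what is moved stays moved. The work goes in short steps, Python scripts to look and compute and a tool call to move; the robot and the scene stay as the last step left them, time stands still between calls to the robot, and variables do not carry over. Pictures are saved under pics/ and viewed, at most 10 in all, crops included, and the job is handed in when it is done.

Besides the shell and the picture viewer there is one more tool, called by a JSON object that holds its "api" and its "payload". send_rows: Moves the arm, as the interface text tells. Its arguments: {"type":"object","properties":{"targets":{"type":"string"},"newtons":{"type":"number"}},"required":["targets"]}

```bash
mkdir -p pics; cat > h.py <<'E'
import numpy as np, cv2
from workcell import bot, camera, camera_model, ticket
from scipy.spatial.transform import Rotation as R
def cam(name):
    o=bot.get_obs(); m=camera_model(name)
    if name=='wrist':
        T=np.eye(4); T[:3,:3]=R.from_euler('xyz',o['tcp_rot'],degrees=True).as_matrix(); T[:3,3]=o['ee_pos']
        P=T@np.array(m['T_tool_cam'])
    else: P=np.array(m['pose'])
    return camera(name),np.array(m['K']),P
def ray(K,P,u,v):
    d=P[:3,:3]@np.linalg.inv(K)@[u,v,1]; return P[:3,3],d/np.linalg.norm(d)
def onz(K,P,u,v,z):
    c,d=ray(K,P,u,v); return c+d*(z-c[2])/d[2]
E
python3 - <<'E'
from h import *
np.set_printoptions(precision=4,suppress=True)
print(bot.get_obs(),bot.hold_point_z)
for n in('top','scene'):
    i,K,P=cam(n);cv2.imwrite(f'pics/{n}0.png',i);print(n,K,P)
E
```

```text
{'time': 0.0, 'q': array([-73.7393,   5.0122,  10.0347,  95.099 ,  -0.0006,  89.9994]), 'qd': array([ 0.0313,  0.0356,  0.0018, -0.0179,  0.0459,  0.0589]), 'joint_efforts': array([ -0.0007, -52.0394,  46.4795,   0.0163,  -0.    ,   0.    ]), 'ee_pos': array([ 0.1539, -0.5278,  0.2306]), 'tcp_rot': array([-179.9236,    0.0006,   16.2613]), 'wrist_force': array([-0.4358,  0.5572, -0.0393]), 'torque': array([0.02  , 0.0095, 0.0287]), 'grasp_force': 0.0, 'opening': 0.08580898973728278} 0.0187
top [[501.7987   0.     331.906 ]
 [  0.     501.7987 208.6268]
 [  0.       0.       1.    ]] [[-0.023  -0.9869  0.1598  0.3613]
 [-0.9996  0.0249  0.0102 -0.0243]
 [-0.0141 -0.1595 -0.9871  1.2466]
 [ 0.      0.      0.      1.    ]]
scene [[506.8217   0.     317.7726]
 [  0.     506.8217 196.59  ]
 [  0.       0.       1.    ]] [[-0.2546  0.7761 -0.5769  1.2416]
 [ 0.9671  0.2058 -0.1499  0.1647]
 [ 0.0024 -0.5961 -0.8029  1.0347]
 [ 0.      0.      0.      1.    ]]
```

View pics/top0.png

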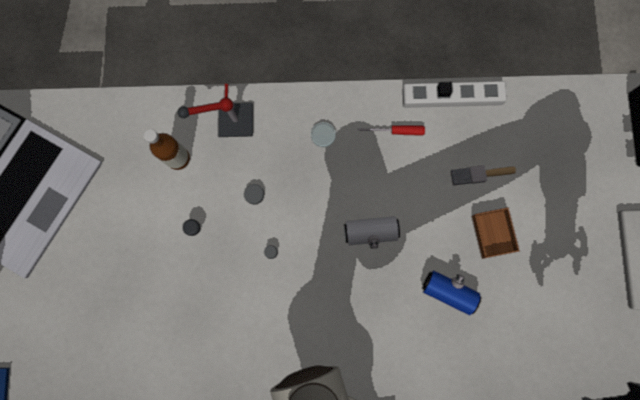

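View pics/scene0.png

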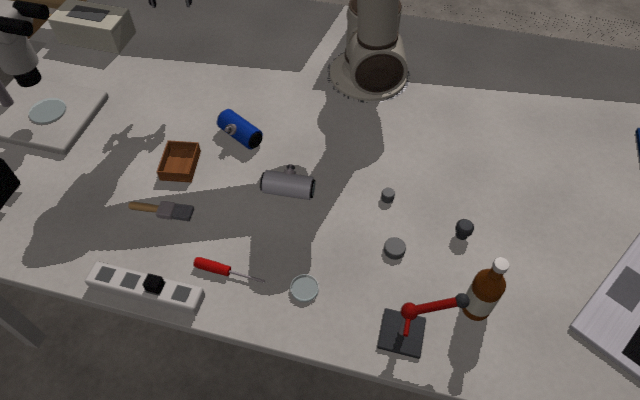

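Candidates: tubes: grey (372,231) and blue (452,292). The grey one is aluminium, with its port toward the robot at (374,244), so it is the one meant. Caps: small (271,251), big (254,192), and a dark eyepiece (192,227). The narrowest grey one, (271,251), fits the 32 mm cap.

```bash
python3 - <<'E'
from h import *
np.set_printoptions(precision=4,suppress=True)
i=cv2.imread('pics/top0.png')
c=cv2.resize(i[170:280,235:415],None,fx=4.4,fy=4.4,interpolation=cv2.INTER_CUBIC)
c=cv2.convertScaleAbs(c,alpha=1.8)
cv2.imwrite('pics/crop1.png',c)
m=camera_model('top');K=np.array(m['K']);P=np.array(m['pose'])
for n,u,v,z in(('L',346,232,.03),('R',400,229,.03),('c',372.5,231,.03),('post',375,245,.055),('cap',271,250,.02),('big',254,191,.02),('blue',452,292,.03),('eyep',192,227,.04),('box',495,232,.03)): print(n,onz(K,P,u,v,z))
E
```

```text
L [ 0.4997 -0.0447  0.03  ]
R [ 0.5038 -0.1764  0.03  ]
c [ 0.5006 -0.1093  0.03  ]
post [ 0.4641 -0.1123  0.055 ]
cap [0.4611 0.1398 0.02  ]
big [0.6093 0.1818 0.02  ]
blue [ 0.3497 -0.2933  0.03  ]
eyep [0.52   0.3293 0.04  ]
box [ 0.4908 -0.4061  0.03  ]
```

View pics/crop1.png

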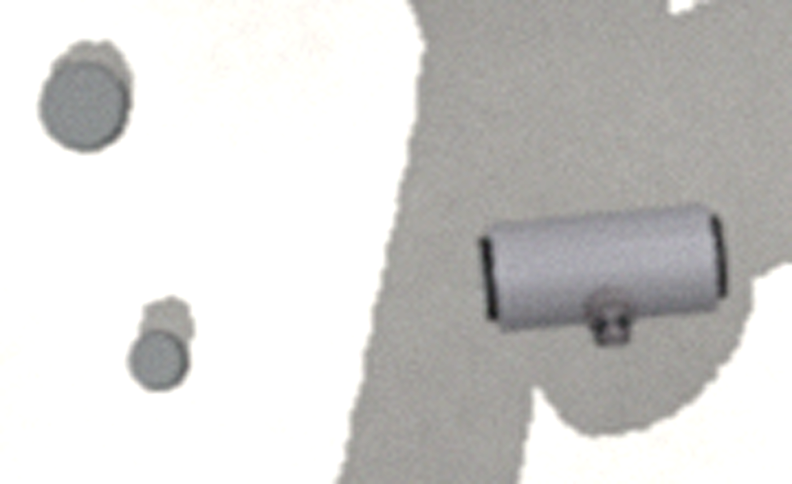

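The crop confirms the aluminium tube (black ends at crop (489,278) and (719,256), port at (610,325)) and the small cap at crop (159,360). I'll move above the port for a closer look.

{"api": "send_rows", "payload": {"targets": "377 -328 0 11.5 0;377 -328 0 11.5 0;377 -328 0 11.5 0;377 -328 0 11.5 0;377 -328 0 11.5 0;377 -328 0 11.5 0;377 -328 0 11.5 0;377 -328 0 11.5 0;377 -328 0 11.5 0;377 -328 0 11.5 0;377 -328 0 11.5 0;377 -328 0 11.5 0;377 -328 0 11.5 0"}}

```text
time: 1.72
ee_pos: [0.4238, -0.1083, 0.2314]
tcp_rot: [180.0, -0.0, 4.7]
wrist_force: [0.4, 0.5, 1.2]
opening: 0.0852
grasp_force: 0.0
```

```bash
python3 - <<'E'
from h import *
np.set_printoptions(precision=4,suppress=True)
i,K,P=cam('wrist');cv2.imwrite('pics/w1.png',cv2.convertScaleAbs(i,alpha=1.4));np.savez('w1.npz',K=K,P=P);print(K,P,camera_model('wrist')['T_tool_cam'],bot.get_obs()['ee_pos'])
E
```

```text
[[359.9317   0.     313.9815]
 [  0.     359.9317 198.9518]
 [  0.       0.       1.    ]] [[ 0.0816 -0.9429 -0.3229  0.5074]
 [-0.9967 -0.0773 -0.0263 -0.1024]
 [-0.0002  0.3239 -0.9461  0.3746]
 [ 0.      0.      0.      1.    ]] [[ 0.0003 -0.946  -0.3241  0.0838]
 [ 1.      0.0004 -0.0001  0.0009]
 [ 0.0002 -0.3241  0.946  -0.1433]
 [ 0.      0.      0.      1.    ]] [ 0.4239 -0.1081  0.2313]
```

View pics/w1.png

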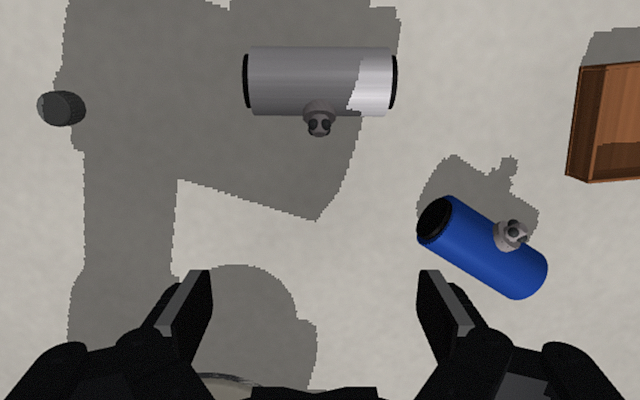

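The tube is centred at (320,81), parallel to the tool y, with the post tip at about (320,131). The blue decoy and box are to the right and the cap is at the left, (62,108).

```bash
python3 - <<'E'
from h import *
np.set_printoptions(precision=4,suppress=True)
d=np.load('w1.npz');K,P=d['K'],d['P']
c,a=ray(K,P,320,46.5);_,b=ray(K,P,320,116);m=a+b;m/=np.linalg.norm(m)
A=c+m*(.0288-c[2])/m[2]; print('axis',A)
def ax(u):
    c,a=ray(K,P,u,46.5);_,b=ray(K,P,u,116);m=a+b;return c+m*(.0288-c[2])/m[2]
print('ends',ax(245),ax(395))
t=A+np.array([-np.cos(np.radians(4.7)),-np.sin(np.radians(4.7)),0])*.043;t[2]=.0589
q=K@(P[:3,:3].T@(t-P[:3,3]));print('pred tip',t,q/q[2])
print('tip meas',onz(K,P,320,131,.0589),'cap',onz(K,P,68,106,.026),onz(K,P,62,108,.013))
E
```

```text
axis [ 0.5022 -0.1083  0.0288]
ends [ 0.4966 -0.04    0.0288] [ 0.5079 -0.1766  0.0288]
pred tip [ 0.4594 -0.1118  0.0589] [320.287  134.5553   1.    ]
tip meas [ 0.4624 -0.1113  0.0589] cap [0.4616 0.1261 0.026 ] [0.4575 0.1407 0.013 ]
```

{"api": "send_rows", "payload": {"targets": "36 6.5 50 0 135;36 6.5 100 0 135;36 6.5 130 0 135;36 6.5 150 0 135;36 6.5 165 0 135;36 6.5 175 0 135;36 6.5 182 0 135;36 6.5 182 0 135;36 6.5 182 0 135", "newtons": 20}}

```text
time: 2.9
ee_pos: [0.4608, -0.1111, 0.0499]
tcp_rot: [180.0, -0.0, 4.8]
wrist_force: [-0.4, 0.3, -0.1]
opening: 0.0405
grasp_force: 0.0
```

```bash
python3 - <<'E'
from h import *
i,K,P=cam('wrist');cv2.imwrite('pics/w2.png',cv2.convertScaleAbs(i,alpha=1.6))
E
```

```text
(no output)
```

View pics/w2.png

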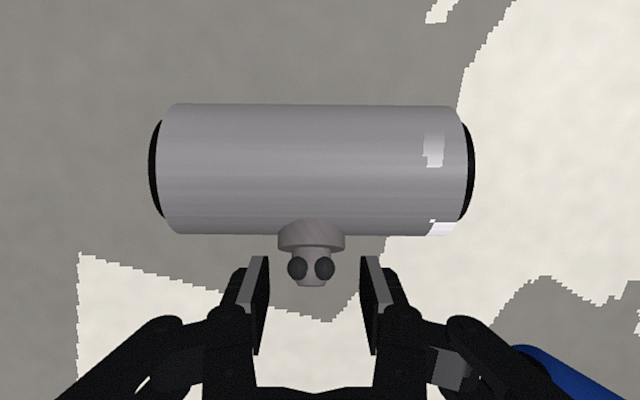

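The post sits at column 311, between pads at 268 and 361, with the pads clear of the collar. Closing lightly.

{"api": "send_rows", "payload": {"targets": "0 -1 0 0 160;0 -1 0 0 200;0 -1 0 0 220;0 -1 0 0 220;0 -1 0 0 220", "newtons": 20}}

```text
time: 3.58
ee_pos: [0.4604, -0.1099, 0.0494]
tcp_rot: [-180.0, -0.0, 4.8]
wrist_force: [-1.7, 2.0, 3.7]
opening: 0.0161
grasp_force: 19.6
```

{"api": "send_rows", "payload": {"targets": "2.5 0 -2 0 220;5 0 -3.8 0 220;7.6 0 -5.5 0 220;10.3 0 -7.2 0 220;13 0 -8.6 0 220;15.8 0 -9.9 0 220;18.7 0 -11.1 0 220;21.6 0 -12.3 0 220;24.5 0 -13.4 0 220;27.5 0 -14.4 0 220;30.5 0 -15.3 0 220;33.6 0 -16.2 0 220;36.7 0 -17 0 220;39.8 0 -17.7 0 220;43 0 -18.4 0 220;46.2 0 -18.9 0 220;49.5 0 -19.3 0 220;52.7 0 -19.5 0 220;52.7 0 -19.5 0 220"}}

```text
time: 5.95
ee_pos: [0.5132, -0.1058, 0.0689]
tcp_rot: [180.0, -0.0, 4.8]
wrist_force: [-0.4, -1.8, -0.4]
opening: 0.016
grasp_force: 20.3
```

```bash
python3 - <<'E'
from h import *
i,K,P=cam('wrist');cv2.imwrite('pics/w3.png',cv2.convertScaleAbs(i,alpha=1.6))
E
```

```text
(no output)
```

View pics/w3.png

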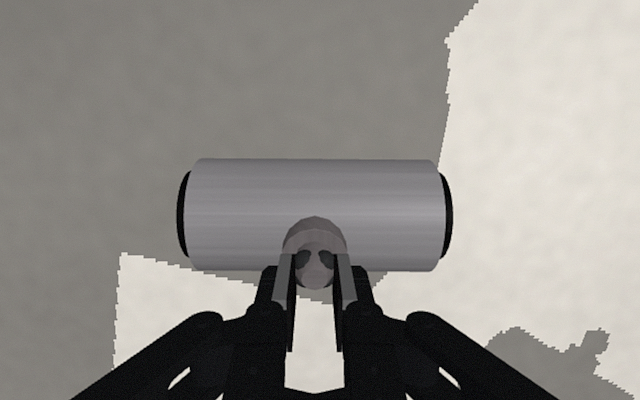

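The port has rolled with the grip and is nearly up, with the post at (315,270). Finishing the roll, then letting it settle on the flat.

{"api": "send_rows", "payload": {"targets": "3.2 0 0 0 220;6.5 0 0.2 0 220;9.8 0 0.3 0 220;13 0 0.3 0 220;13 0 0.3 0 220;13 0 0.3 0 220;13 0 0.3 0 190;13 0 0.3 0 160;13 0 0.3 0 140;13 0 0.3 0 130;13 0 -20 0 130;13 0 -60 0 130;-30 0 -120 0 60;-70 0 -170 0 0;-70 0 -170 0 0;-70 0 -170 0 0;-70 0 -170 0 0"}}

```text
time: 8.12
ee_pos: [0.4434, -0.1114, 0.2371]
tcp_rot: [-180.0, 0.1, 4.8]
wrist_force: [0.1, 0.2, 0.1]
opening: 0.0854
grasp_force: 0.0
```

```bash
python3 - <<'E'
from h import *
i,K,P=cam('wrist');i=cv2.convertScaleAbs(i,alpha=1.6);np.savez('w4.npz',K=K,P=P);cv2.imwrite('pics/w4.png',i)
E
```

```text
(no output)
```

View pics/w4.png

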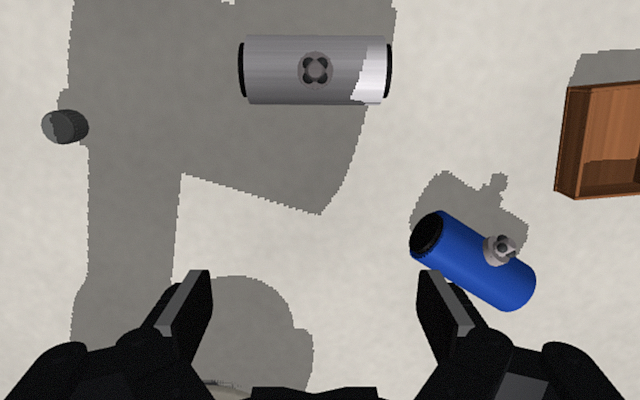

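```bash
python3 - <<'E'
from h import *
np.set_printoptions(precision=4,suppress=True)
d=np.load('w4.npz');K,P=d['K'],d['P'];i=cv2.imread('pics/w4.png');g=cv2.cvtColor(i,cv2.COLOR_BGR2GRAY)
def ax(u):
    c,a=ray(K,P,u,35.5);_,b=ray(K,P,u,104);m=a+b;return c+m*(.0288-c[2])/m[2]
print('ends',ax(241),ax(389),'axis',ax(316))
b=g[40:100,285:350]; s=(b<75).astype('uint8')
n,l,st,ce=cv2.connectedComponentsWithStats(s)
for k in range(1,n):
    if st[k,4]>8: print('dark',st[k],ce[k]+[285,40],onz(K,P,*(ce[k]+[285,40]),.0742))
A=ax(316)
for z in(.0742,.0813):
    t=A.copy();t[2]=z;q=K@(P[:3,:3].T@(t-P[:3,3]));print('pred',z,q/q[2])
print('tip',onz(K,P,316,69.5,.0813))
for z,u,v in((.026,71,124.5),(.013,64,126.5)): print('cap',onz(K,P,u,v,z))
cv2.imwrite('pics/crop5.png',cv2.resize(np.hstack([i[30:110,275:355],i[90:170,25:105]]),None,fx=5,fy=5,interpolation=cv2.INTER_CUBIC))
E
```

```text
ends [ 0.5252 -0.0378  0.0288] [ 0.5365 -0.1735  0.0288] axis [ 0.5309 -0.1066  0.0288]
dark [ 17  17  26  27 284] [311.9577  73.3134] [ 0.5282 -0.1034  0.0742]
dark [32 17 11 12 81] [322.8025  61.7037] [ 0.5376 -0.1112  0.0742]
pred 0.0742 [316.2407  70.1771   1.    ]
pred 0.0813 [316.285   70.0664   1.    ]
tip [ 0.5313 -0.1063  0.0813]
cap [0.462  0.1266 0.026 ]
cap [0.457  0.1424 0.013 ]
```

View pics/crop5.png

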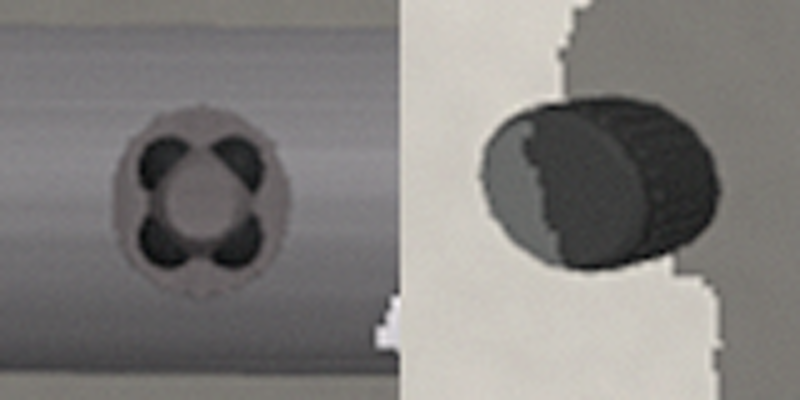

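Concentric tip, balls and collar at (315.4,70.2) show the port is upright. The cap's top face is centred at about (57.6,126.6). I'll hover over the cap.

{"api": "send_rows", "payload": {"targets": "37.5 -249 0 0 0;37.5 -249 0 0 0;37.5 -249 0 0 0;37.5 -249 0 0 0;37.5 -249 30 0 0;37.5 -249 70 0 0;37.5 -249 110 0 0;37.5 -249 110 0 0;37.5 -249 110 0 0"}}

```text
time: 9.3
ee_pos: [0.4685, 0.0854, 0.1289]
tcp_rot: [-177.6, 0.1, 9.0]
wrist_force: [0.3, 0.5, 0.7]
opening: 0.0855
grasp_force: 0.0
```

```bash
python3 - <<'E'
from h import *
np.set_printoptions(precision=4,suppress=True)
i,K,P=cam('wrist');i=cv2.convertScaleAbs(i,alpha=1.6);np.savez('w6.npz',K=K,P=P);cv2.imwrite('pics/w6.png',i)
o=bot.get_obs();print(o['ee_pos'],o['tcp_rot'])
E
```

```text
[0.4689 0.0854 0.1298] [-177.6311    0.0391    8.9589]
```

View pics/w6.png

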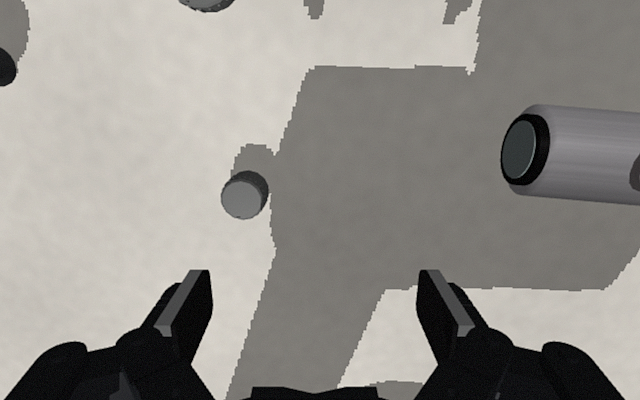

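The cap's top face is at about (241,199). The arm stopped short, so I'll check the joints.

```bash
python3 - <<'E'
from h import *
np.set_printoptions(precision=4,suppress=True)
o=bot.get_obs();print(o['q'],o['qd'],o['ee_pos'],o['tcp_rot'])
d=np.load('w6.npz');print(onz(d['K'],d['P'],241,199,.026))
E
```

```text
[  8.9098  -5.8594 -11.935   83.9655   2.3688 179.9508] [-0.0345 -0.5572  0.7364 -0.0125 -0.1118 -0.0486] [0.4689 0.0854 0.1298] [-177.6311    0.0391    8.9589]
[0.458  0.1412 0.026 ]
```

{"api": "send_rows", "payload": {"targets": "0 0 0 -8 0;0 0 0 -16 0;0 0 0 -25 0;0 0 0 -25 0;0 0 0 -25 0"}}

```text
time: 9.98
ee_pos: [0.4688, 0.0855, 0.1297]
tcp_rot: [-177.8, -1.0, 33.8]
wrist_force: [0.3, 0.2, -0.4]
opening: 0.0852
grasp_force: 0.0
```

```bash
cat >> h.py <<'E'
def shift(t):
    o=bot.get_obs();M=R.from_euler('xyz',o['tcp_rot'],degrees=True).as_matrix()
    return 1000*M.T@(np.array(t)-o['ee_pos'])
E
python3 - <<'E'
from h import *
np.set_printoptions(precision=4,suppress=True)
d=np.load('w6.npz');K,P=d['K'],d['P']
g=cv2.cvtColor(cv2.imread('pics/w6.png'),cv2.COLOR_BGR2GRAY)
b=g[165:225,215:275];print(g[199,205:275:3],g[160:228:3,243])
s=((b>85)&(b<150)).astype('uint8')
n,l,st,ce=cv2.connectedComponentsWithStats(s)
for k in range(1,n):
  if st[k,4]>300:
    (u,v),ax,_=cv2.fitEllipse(max(cv2.findContours((l==k).astype('uint8'),0,2)[0],key=len))
    print(st[k],u+215,v+165,ax,onz(K,P,u+215,v+165,.026))
d=np.load('w4.npz');print('w4',onz(d['K'],d['P'],57.6,126.6,.026))
for t in((.459,.1405,.06),(.459,.1405,.006)):print(shift(t))
E
```

```text
[202 202 202 202 199 183 119 116 115 117 117 116 117 118 119 118 118 117
 121  57  45 203 111 119] [123 123 125 126  38  46  52  71 114 111 115 118 115 117 116 120 119 121
 122 125 183 200 200]
[ 16   0  44  60 642] 279.5145568847656 148.10221672058105 (50.005916595458984, 68.12747192382812) [0.4998 0.118  0.026 ]
[   6   16   41   39 1204] 241.15979766845703 199.99407196044922 (35.82671356201172, 41.0765266418457) [0.4573 0.141  0.026 ]
w4 [0.4589 0.1399 0.026 ]
[ 21.1903 -48.5317  71.9415]
[ 20.2642 -46.5058 125.8955]
```

{"api": "send_rows", "payload": {"targets": "20.5 -49 20 0 0;20.5 -49 50 0 0;20.5 -49 72 0 60;20 -48 90 0 60;20 -48 105 0 60;19.5 -47 116 0 60;19.5 -47 122 0 60;19.5 -47 125 0 60;19.5 -47 125 0 60;19.5 -47 125 0 120;19.5 -47 125 0 150;19.5 -47 125 0 180;19.5 -47 125 0 200;19.5 -47 125 0 200;19.5 -47 125 0 200", "newtons": 50}}

```text
time: 11.85
ee_pos: [0.4577, 0.1405, 0.0067]
tcp_rot: [-177.8, -1.0, 34.0]
wrist_force: [-2.2, 0.1, 5.8]
opening: 0.0313
grasp_force: 49.7
```

```bash
python3 - <<'E'
from h import *
np.set_printoptions(precision=2,suppress=True)
for t in((.4577,.1405,.118),(.5306,-.1066,.118),):print(shift(t))
E
```

```text
[   1.9    -4.21 -111.17]
[ -75.67  241.24 -121.77]
```

{"api": "send_rows", "payload": {"targets": "0.5 -1 -30 0 200;1.2 -2.5 -70 0 200;1.9 -4.2 -111 0 200;-13.6 45 -113 0 200;-29 94 -115 0 200;-44.5 143 -117.5 0 200;-60 192 -119.5 0 200;-70 223 -121 0 200;-75.5 241 -122 0 200;-75.5 241 -122 0 200;-75.5 241 -122 0 200;-75.5 241 -122 0 200"}}

```text
time: 13.35
ee_pos: [0.5302, -0.1054, 0.1177]
tcp_rot: [-177.8, -0.9, 34.0]
wrist_force: [0.3, 0.8, -0.9]
opening: 0.0314
grasp_force: 49.7
```

```bash
python3 - <<'E'
from h import *
np.set_printoptions(precision=4,suppress=True)
i,K,P=cam('wrist');i=cv2.convertScaleAbs(i,alpha=1.6);np.savez('w7.npz',K=K,P=P)
i2,K2,P2=cam('top');i3,K3,P3=cam('scene');
S=np.array([.5309,-.1063,.0658])
def pj(K,P,t): q=K@(P[:3,:3].T@(np.array(t)-P[:3,3]));return q[:2]/q[2]
o=bot.get_obs();print(o['ee_pos'],o['tcp_rot'],o['opening'],pj(K,P,S),pj(K2,P2,S),pj(K3,P3,S))
def cr(im,c,h,s): 
    x,y=map(int,c);return cv2.resize(im[max(0,y-h):y+h,x-h:x+h],(s,s),interpolation=cv2.INTER_CUBIC)
a=cv2.convertScaleAbs(i3,alpha=1.8)
cv2.imwrite('pics/v10.png',np.hstack([cr(i,pj(K,P,S),85,400),cr(a,pj(K3,P3,S),40,400)]));cv2.imwrite('pics/w7.png',i)
E
```

```text
[ 0.5303 -0.1058  0.1177] [-177.8293   -0.931    34.0165] 0.03138646346697912 [317.676  226.7734] [371.7683 216.5982] [283.3027 184.2933]
```

View pics/v10.png

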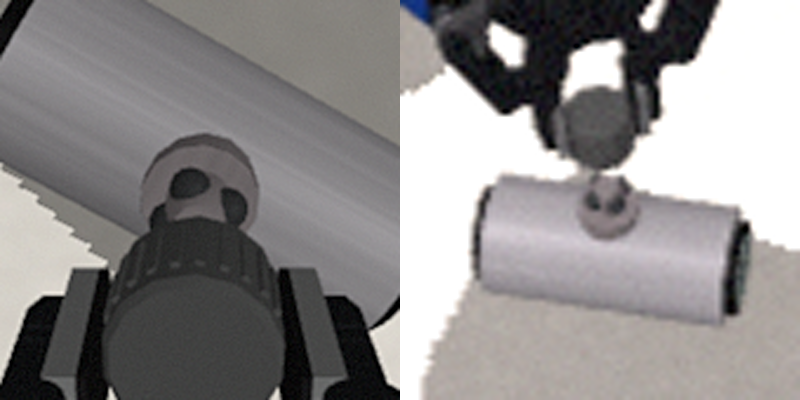

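```bash
python3 - <<'E'
from h import *
np.set_printoptions(precision=4,suppress=True)
def pj(K,P,t): q=K@(P[:3,:3].T@(np.array(t)-P[:3,3]));return q[:2]/q[2]
d=np.load('w7.npz');K,P=d['K'],d['P'];m=camera_model('scene');K3,P3=np.array(m['K']),np.array(m['pose'])
S=np.array([.5309,-.1063,.0658]);C=np.array([.5306,-.1055,.124]) # assumed cap mid
for z in(.0588,.0658):print('seat',z,pj(K,P,[S[0],S[1],z]),pj(K3,P3,[S[0],S[1],z]))
print('cap mid scene',pj(K3,P3,C),'cap top wrist',pj(K,P,C+[0,0,.013]))
e=lambda f,p,ax:(f(p+ax*.001)-f(p))
for ax in np.eye(3)[:2]: print('px/mm',e(lambda t:pj(K,P,t),S,ax),e(lambda t:pj(K3,P3,t),S,ax),'cap',e(lambda t:pj(K,P,t),C+[0,0,.013],ax))
g=cv2.cvtColor(cv2.imread('pics/w7.png'),cv2.COLOR_BGR2GRAY)
y0=int(226.77)-85
f=lambda x,y:(317-85+x*.425,y0+y*.425)
print('meas collar L/R, top',f(141,0)[0],f(260,0)[0],f(0,133)[1],'cap L/R',f(104,0)[0],f(287,0)[0],'top front row',f(0,273)[1])
# predicted edges
v=P[:3,0]; w=-P[:3,1].copy(); w[2]=0; w/=np.linalg.norm(w)
print('pred collar L/R',pj(K,P,S-v*.015)[0],pj(K,P,S+v*.015)[0],'far rim row',pj(K,P,S+w*.015)[1],'cap top L/R',pj(K,P,C+[0,0,.013]-v*.016)[0],pj(K,P,C+[0,0,.013]+v*.016)[0],'far rim row',pj(K,P,C+[0,0,.013]+w*.016)[1])
E
```

```text
seat 0.0588 [318.0081 222.3707] [283.4527 186.0627]
seat 0.0658 [317.676  226.7734] [283.3027 184.2933]
cap mid scene [282.3664 168.9022] cap top wrist [310.4827 294.173 ]
px/mm [ 0.9579 -1.2929] [-0.1213  0.3145] cap [ 1.3951 -1.7722]
px/mm [-1.4048 -0.9047] [0.3948 0.0834] cap [-2.0727 -1.2635]
meas collar L/R, top 291.925 342.5 197.525 cap L/R 276.2 353.975 top front row 257.025
pred collar L/R 292.1844931567344 343.1675905822761 far rim row 202.6028301189275 cap top L/R 270.51423877355995 350.451198647681 far rim row 258.1763753801619
```

The wrist crop shows the cap over the port about 1 mm to the right of the collar centre, and the scene crop agrees in direction. I'll shift 1.3 mm and descend to just above contact, then through the click.

{"api": "send_rows", "payload": {"targets": "-0.7 -1 10 0 200;-0.8 -0.5 20 0 200;-1 -0.1 30 0 200;-1 0 32 0 200;-1 0 34 0 200;-1.1 0.1 36 0 200;-1.1 0.1 37 0 200;-1.1 0.1 37 0 200", "newtons": 70}}

```text
time: 14.5
ee_pos: [0.5297, -0.1052, 0.0814]
tcp_rot: [-177.8, -1.0, 34.0]
wrist_force: [0.6, 3.2, 4.5]
opening: 0.0308
grasp_force: 70.0
```

{"api": "send_rows", "payload": {"targets": "0 0.1 1.5 0 200;-0.1 0.1 3 0 200;-0.1 0.2 4.5 0 200;-0.1 0.2 6 0 200;-0.1 0.3 7 0 200;-0.1 0.3 8 0 200;-0.1 0.3 8 0 200"}}

```text
time: 15.38
ee_pos: [0.5294, -0.1057, 0.0728]
tcp_rot: [-177.9, -0.9, 34.0]
wrist_force: [-0.1, -0.9, 0.8]
opening: 0.0305
grasp_force: 70.3
```

{"api": "send_rows", "payload": {"targets": "0 0 0.7 0 200;0 0.1 1.5 0 200;0 0.1 2.2 0 200;0 0.1 3 0 200;0 0.1 3 0 200;0 0.1 3 0 200"}}

```text
time: 16.12
ee_pos: [0.5305, -0.1056, 0.0726]
tcp_rot: [-178.0, -1.1, 34.0]
wrist_force: [-2.9, 0.9, 19.2]
opening: 0.0303
grasp_force: 72.2
```

{"api": "send_rows", "payload": {"targets": "0 0 0.5 0 200;0 0 0.5 0 200;0 0 0.5 0 200;0 0 0.5 0 200"}}

```text
time: 16.62
ee_pos: [0.5307, -0.1056, 0.0726]
tcp_rot: [-178.0, -1.2, 34.0]
wrist_force: [-3.0, 1.7, 22.9]
opening: 0.0306
grasp_force: 72.4
```

```bash
python3 -c "
from h import *
o=bot.get_obs();print(o['ee_pos'],o['wrist_force'],o['grasp_force']);print(ticket.job_done())"
```

```text
[ 0.53068797 -0.10560134  0.07264273] [-2.97914913  1.66040432 22.92177861] 72.44417773908935
the job is handed in; nothing more can be done
None
```

I rolled the tube port-up, pressed the cap on and handed the job in with the gripper still pushing down at about 23 N; the hand-in gave no verdict, and I judged the click and the seat from height and force readings (mouth about 0.1 mm off the seat), without a final picture.

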